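# Close the boiler of a steam cleaner at the appliance check counter

## Robot

A 6-joint arm with a two-finger parallel gripper is mounted at the origin on the work surface. World frame = base frame: x ahead of the robot, y to its left, z up, the work surface at z = 0. Lengths are in m, angles in rad, forces in N, time in s.
With the tool pointing down it reaches from about 0.3 to 0.875 m from the base axis. Payload 6.4 kg.
Tool frame: the origin (TCP) lies at the very end of the fingers, on their centre line; the grasp point (between the pads) lies ctrl.grip_point_offset behind it (ctrl.grip_point_offset is the distance from the TCP to the grasp point, in m); z points along the fingers, x is the direction in which the jaws open and shut, and the axes are right-handed (so a half turn about z gives the same grasp; the last joint's range is limited). The gripper opens to 85 mm and grips with 20 to 120 N. Pads are 22 mm wide; open, the fingers measure 114 mm over their backs; the gripper's body (76 mm by 85 mm) begins 54 mm behind the grasp point. The pads swing forward as they close: fully open they stand 13 mm farther back than shut.
Start: joints at [-1.441, 0.181, 1.607, -0, 1.354, -0.206], TCP at [0.189, -0.543, 0.231] pointing down, gripper open.
Joint ranges: [-2.99, 2.99], [-0.89, 2.07], [0.3, 2.58], [-1.14, 4.28], [0, 2.63], [-3.12, 3.12]. Speed limits (rad/s): [2.57, 2.57, 3.01, 3.14, 3.14, 3.14].

## Interface

Orientations are given as a unit quaternion [w, x, y, z].
In Python, from bench import get_obs, viewer, workorder, ctrl gives the robot as it stands. The module is installed in compiled form; this text tells all that it offers.
- The arm moves only by the tool move_arm, never from a script. Its argument "increments" is a list of rows, each an object of numbers: "tx", "ty", "tz": the shift along the tool's x, y, z in m; "turn": the turn about the tool's z in degrees. A call has 1 to 20 rows; each row is the pose to reach, as a shift and turn from the pose commanded when the call began, along the tool's axes at that moment; what a row does not reach only later rows make up. A row lasts 1/12 s, in which the tool goes at most 41.7 mm and 7.16 degrees, less where a joint would pass 70% of its speed; a pose out of reach is approached as far as the arm can. A call with a gripper value outside its range is refused whole. "gripper" is the opening, from 0 (shut) to 1 (fully open), set as the call begins (left out, the last holds). The fingers move at their own pace and stop on an object; the grip force is fixed at half the most. Time passes only in rows, so rows that repeat a pose let the fingers close. It gives the time, the measured TCP pose, the force and the opening at its end, in the units of the state.
- get_obs(): the state, without advancing time (a new reading comes with each control period).
- viewer.camera(name): name is "side" or "top"; returns (picture, depth): 420x560x3 uint8, red, green, blue; 420x560 float32, m along the optical axis (not along the pixel's ray), 0 where there is no reading.
- viewer.get_calibration(name): a dict with "intrinsics" (3x3 intrinsics, pixels), "origin" and "attitude" of the camera in the world. Camera axes: x right, y up, looking along -z (the intrinsics and any distortion apply to the point x, -y, -z); pixel columns grow to the right and rows downward; lengths in m; the calibration is good to about 2 mm. A picture is of the moment at which its call begins. get_calibration takes no time and is no camera call.
- workorder.hand_in(): hands the job in, once; it reports no verdict.
The state is a dict: "time_s": time; "q": joint angles; "dq": joint speeds; "joint_efforts": joint torques, N m; "eef_pos": TCP position; "eef_rot": TCP orientation; "wrist_force": force on the tool from outside, world axes, zero at the start; "torque": the same for the moment, N m; "opening": opening from 0.0 (shut) to 1.0 (fully open).
Only numpy, scipy, OpenCV 4.12 (cv2) and the standard library are available. Lean on these libraries where they do the work, as an engineer would, in place of code of your own. Each camera call takes 0.05 s, during which the arm holds its last target.

## Task

The steam cleaner on the check counter has passed inspection: pick up its loose boiler cap, set it on the filler neck and screw it clockwise until the rubber seal grips and it is snug, then let go. Stop as soon as it is firmly hand-tight: overtightening crushes the seal. Leave everything else on the counter where it is.

Things in the scene. Friction and masses are not known exactly. Their poses are not given: they have to be found in the camera images.
- boiler_cap: loose round black fluted boiler cap, orange valve button in the middle of its top, standing mouth down on the counter; 57 mm across, 34 mm high (40 mm with the button), 220 g. Origin at the centre of its open underside, z up. Screws on clockwise seen from above. The thread is self-locking: once snug the cap stays as it is when let go
- steamer: canister steam cleaner, slate and black, two wheels at its rear, 330 (x) by 255 (y, over the wheels) mm, fixed on the counter, origin under its middle. On top a pale round deck with the brass filler neck in the middle; a carrying handle 196 mm high crosses its rear, 128 mm to +x of the neck
- neck_rim (a point): centre of the neck's rim, on its upright axis, 195 mm above the counter. Neck 33 mm in diameter, 44 mm over its four short inclined threads, each 64 degrees long with 26 degree gaps between; how these are turned differs each time and is not told. The cap has 2 mm play all round. Set on the threads it stops with its underside 6 to 10 mm below the rim, not yet engaged
- measuring_cup: bystander: open pale plastic measuring cup, 68 mm across the mouth, 85 mm high, upright; origin at the centre of its underside
- steam_nozzle: bystander: slate-coloured nozzle cone standing on its 42 mm foot, 96 mm high; origin at the centre of its underside
- round_brush: bystander: round brush standing on its bristles, 58 mm across, 62 mm high, black stem on top; origin at the centre of its underside
- multimeter: bystander: yellow and black meter lying on its back, 145 x 74 x 36 mm; origin at the centre of its underside, x along its length
- sticker_roll: bystander: orange roll of price stickers lying flat, 72 mm across, 26 mm high; origin at the centre of its underside
- screwdriver: bystander: screwdriver lying on the counter, shaft along its x axis
- cap_crown (a point): middle of the cap's solid crown, on its axis, 26 mm above its underside: grip it here, 57 mm across at any yaw; the crown spans 17 to 34 mm above the underside, the skirt below is 55 mm across
- cap_seal (a point): centre of the rubber seal's lower face inside the cap, 15 mm above the underside. Four 4 mm thick brass lugs stand inside the skirt on the cap's x and y axes, 2 to 6 mm above the underside, their inner ends on a 37 mm circle. Torque to turn: under 0.2 N m the seal is still loose and leaks, 0.35 to 0.65 N m is snug, beyond about 1 N m it is overtightened
- neck_foot (a point): foot of the neck on the deck, 30 mm under the rim. Press the cap lightly and turn it clockwise: within 90 degrees its lugs meet the gaps (free over 0.25 rad) and it drops until its underside is 15 mm below the rim. Then it runs easily for 0.2 to 0.8 rad (threads lie higher or lower each time; lead 3.4 mm per rad); then the torque climbs, about 0.2 rad more to snug. Torque before it drops means lugs caught on thread ends: turn back 0.2 rad, press
Mind the look-alikes: they are no part of the job. What is shaped like the boiler_cap but pink is not meant.

How it is judged:
At the end, for the whole second after the job is handed in: The cap sits level (within 0.06 rad) and centred (within 4 mm) on the neck, screwed down (its underside at least 13 mm below the rim), at rest and released, with its seal pressing on the rim with 15 to 90 N by the thread alone (contact force between boiler_cap and steamer between 15 and 90 N and horizontal distance between boiler_cap and neck_rim below 0.004 m and z of boiler_cap in the frame of neck_rim below -0.013 m and angle between boiler_cap's own z axis and vertical below 0.06 rad and linear speed of boiler_cap below 0.02 m/s and angular speed of boiler_cap below 0.1 rad/s and contact force between the fingers and boiler_cap below 0.1 N); the robot touches nothing.
It fails at once if the seal is crushed: the cap bears on the cleaner with more than 110 N (contact force between boiler_cap and steamer above 110 N).
It fails at once if another thing on the counter is pushed more than 30 mm from its place (distance of any of measuring_cup, steam_nozzle, round_brush, multimeter, sticker_roll, screwdriver from where it was at the start of the episode above 0.03 m).
It also fails if it takes over 54 s, if anything falls off the work surface, if the arm or the gripper's body presses on something with over 40 N, if the wrist force passes 120 N, or if a joint passes its speed limit or range.

## Working session

There is one attempt and no reset: what is moved stays moved. The work goes in short steps, Python scripts to look and compute and a tool call to move; the robot and the scene stay as the last step left them, time stands still between calls to the robot, and variables do not carry over. Pictures are saved under pics/ and viewed, and the job is handed in when it is done.

Besides the shell and the picture viewer there is one more tool, called after "Call:" as a command line: name --argument value ..., lists and objects as JSON in quotes. move_arm: Moves the arm, as the interface text tells. Its arguments: {"type":"object","properties":{"increments":{"type":"array"},"gripper":{"type":"number"}},"required":["increments"]}

```bash
mkdir -p pics
python3 - <<'E'
from bench import get_obs, viewer, workorder, ctrl
import cv2,numpy as np
print(get_obs()); print(ctrl.grip_point_offset)
for n in("side","top"):
    p,d=viewer.camera(n); np.savez(f"pics/{n}0.npz",p=p,d=d)
    cv2.imwrite(f"pics/{n}0.png",p[:,:,::-1]); print(n,viewer.get_calibration(n))
E
```

```text
{'time_s': 0.0, 'q': array([-1.44131951e+00,  1.81554727e-01,  1.60800409e+00, -7.91889538e-06,
        1.35378905e+00, -2.06282402e-01]), 'dq': array([-6.65843280e-04, -3.21639467e-04, -7.96329510e-04,  2.00617416e-04,
       -7.96676554e-05, -1.77059957e-03]), 'joint_efforts': array([-3.95790323e-05, -4.44869614e+01, -3.51339984e+01, -1.47201390e-04,
        8.96453974e-03, -5.84445900e-06]), 'eef_pos': array([ 0.18940581, -0.54232796,  0.23037835]), 'eef_rot': array([-6.41299430e-04,  8.15317937e-01, -5.79012859e-01, -5.99111887e-04]), 'wrist_force': array([ 0.05068472,  0.25800192, -0.4101484 ]), 'torque': array([-0.02173501, -0.03233628,  0.0171354 ]), 'opening': 0.9986087554764447}
0.0187
side {'intrinsics': array([[527.33449559,   0.        , 276.57355352],
       [  0.        , 527.33449559, 212.44202276],
       [  0.        ,   0.        ,   1.        ]]), 'origin': array([0.02561179, 0.98384628, 0.73295818]), 'attitude': array([-0.22487413, -0.13982233,  0.48198961,  0.83520498])}
top {'intrinsics': array([[400.54549618,   0.        , 278.41680859],
       [  0.        , 400.54549618, 207.12328869],
       [  0.        ,   0.        ,   1.        ]]), 'origin': array([0.44790383, 0.11981495, 1.0159879 ]), 'attitude': array([-0.70160596, -0.0344694 ,  0.02942453,  0.71112245])}
```

View pics/top0.png

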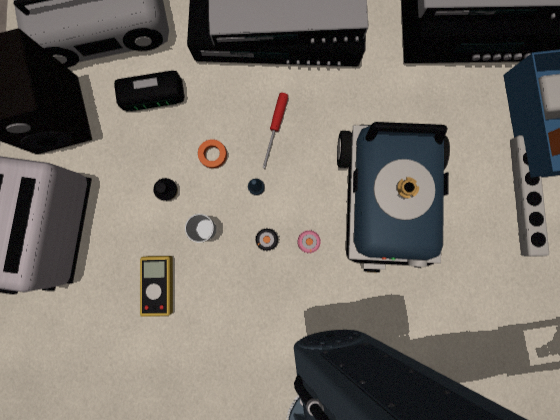

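View pics/side0.png

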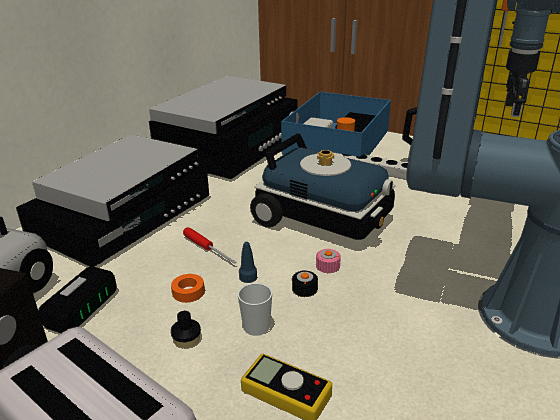

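Top view: the candidates are the black cap with an orange button (267,239), the pink look-alike (309,241), the round brush (165,189) and the orange roll (212,153). The neck is at (409,187). By its description the cap is the one at (267,239). I'll check it in a crop and measure.

```bash
cat > h.py <<'E'
import cv2,numpy as np
from bench import get_obs, viewer, ctrl
from scipy.spatial.transform import Rotation as R
def cal(n):
    c=viewer.get_calibration(n); q=c["attitude"]
    return c["intrinsics"],np.array(c["origin"]),R.from_quat([q[1],q[2],q[3],q[0]]).as_matrix()
def ray(n,u,v):
    K,o,A=cal(n); d=np.array([(u-K[0,2])/K[0,0],-(v-K[1,2])/K[1,1],-1.]); return o,A@d
def onz(n,u,v,z):
    o,d=ray(n,u,v); return o+d*(z-o[2])/d[2]
def dep(n,u,v,z):
    o,d=ray(n,u,v); return o+d*z
def cloud(n,D):
    K,o,A=cal(n); v,u=np.indices(D.shape)
    P=np.stack([(u-K[0,2])/K[0,0]*D,-(v-K[1,2])/K[1,1]*D,-D],-1); return P@A.T+o
E
python3 - <<'E'
from h import *
T=np.load("pics/top0.npz");S=np.load("pics/side0.npz")
Ct=cloud("top",T["d"]);Cs=cloud("side",S["d"])
def orange(p,box):
    h=cv2.cvtColor(p,cv2.COLOR_RGB2HSV);x0,y0,x1,y1=box
    m=np.zeros(h.shape[:2],bool);s=h[y0:y1,x0:x1]
    m[y0:y1,x0:x1]=(s[...,0]>4)&(s[...,0]<22)&(s[...,1]>150)&(s[...,2]>80);return m
for n,I,C,b in(("top",T,Ct,(250,222,285,258)),("side",S,Cs,(285,262,322,300))):
    m=orange(I["p"],b);v,u=np.nonzero(m);print(n,"button px",u.mean(),v.mean(),m.sum(),"onz.04",onz(n,u.mean(),v.mean(),.04),"depth",np.median(C[m],0))
# cap by height
for n,C,b in(("top",Ct,(245,215,290,262)),("side",Cs,(280,260,325,302))):
    x0,y0,x1,y1=b;c=C[y0:y1,x0:x1].reshape(-1,3);s=c[(c[:,2]>.028)&(c[:,2]<.05)]
    if len(s)>4:
        (e,f),r=cv2.minEnclosingCircle(s[:,:2].astype(np.float32));print(n,"cap circ",e,f,r,s[:,2].max(),len(s))
for n,C,b in(("top",Ct,(385,165,432,212)),("side",Cs,(308,142,345,172))):
    x0,y0,x1,y1=b;c=C[y0:y1,x0:x1].reshape(-1,3);print(n,"zmax",np.percentile(c[:,2],[50,90,97,100]))
    s=c[(c[:,2]>.187)&(c[:,2]<.205)]
    (e,f),r=cv2.minEnclosingCircle(s[:,:2].astype(np.float32));print(n,"rim circ",e,f,r,len(s),s.mean(0))
pt=T["p"];a=cv2.resize(pt[205:275,235:335],None,fx=5,fy=5,interpolation=2)
b=cv2.resize(pt[160:215,380:440],None,fx=5,fy=5,interpolation=2)
c=cv2.resize(S["p"][135:175,300:350],None,fx=6,fy=6,interpolation=2)
o=np.zeros((600,800,3),np.uint8);o[:350,:500]=a;o[:275,500:800]=b;o[355:595,:300]=c
d=cv2.resize(S["p"][255:305,275:350],None,fx=4,fy=4,interpolation=2);o[355:555,400:700]=d
cv2.imwrite("pics/crop0.png",o[:,:,::-1])
E
```

```text
top button px 265.88235294117646 239.11764705882354 34 onz.04 [0.45878407 0.15768097 0.04      ] depth [0.45907678 0.15739557 0.03863193]
side button px 304.5813953488372 276.1162790697674 43 onz.04 [0.4579699 0.1585758 0.04     ] depth [0.45730251 0.15828469 0.04042061]
top cap circ 0.45786893367767334 0.15677542984485626 0.028059745207428932 0.04241459489114785 396
side cap circ 0.4555066227912903 0.13061347603797913 0.056409116834402084 0.04344790590277958 366
top zmax [0.16411975 0.18986489 0.19497126 1.0159879 ]
top rim circ 0.5601824522018433 -0.14441151916980743 0.02227020263671875 273 [ 0.55984911 -0.14331782  0.19245468]
side zmax [0.16609259 0.1890686  0.19650968 0.73295818]
side rim circ 0.5598220825195312 -0.14324632287025452 0.022508230060338974 119 [ 0.55905292 -0.13960289  0.19359751]
```

View pics/crop0.png

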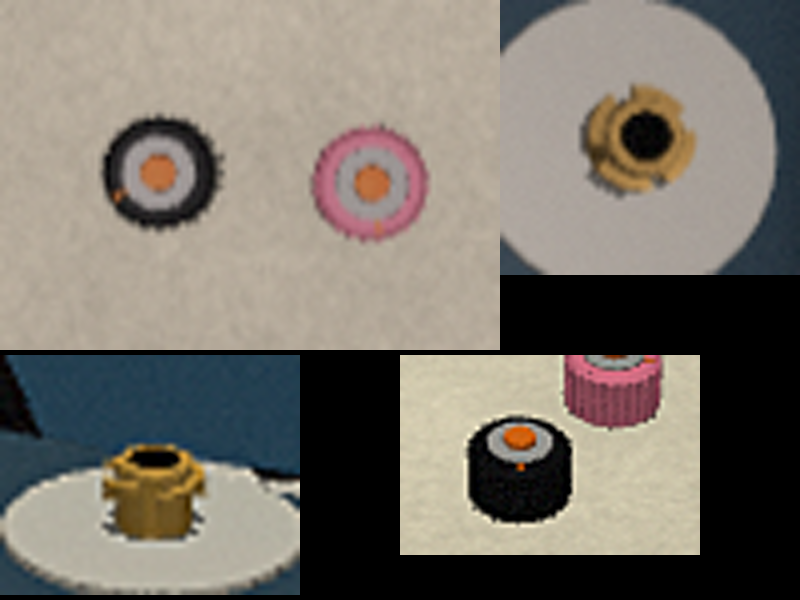

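The crop confirms it: the black fluted cap has a grey disc and an orange button, and the pink one beside it is not meant. Next I'll refine the neck axis and plan the first move.

```bash
cat >> h.py <<'E'
def plan(x,y,z,yaw):
    s=get_obs();q=s["eef_rot"];A=R.from_quat([q[1],q[2],q[3],q[0]]).as_matrix()
    y0=np.arctan2(A[1,0],A[0,0]);d=A.T@(np.array([x,y,z])-s["eef_pos"])
    t=-(yaw-y0);print("pos",s["eef_pos"].round(4),"yaw",round(y0,3),"tool",d.round(4),"turn deg",np.degrees(t).round(2),"tilt",np.arccos(-A[2,2]).round(4))
E
python3 - <<'E'
from h import *
T=np.load("pics/top0.npz");S=np.load("pics/side0.npz")
for n,I,b in(("top",T,(398,176,422,200)),("side",S,(316,146,338,163))):
    x0,y0,x1,y1=b;g=cv2.cvtColor(I["p"],cv2.COLOR_RGB2GRAY)[y0:y1,x0:x1]
    k,l,st,ce=cv2.connectedComponentsWithStats((g<40).astype(np.uint8))
    for i in range(1,k):
        if st[i,4]>15:u,v=ce[i]+[x0,y0];print(n,"hole",u,v,st[i],onz(n,u,v,.195))
# cap grey disc (top z .034)
for n,I,b in(("top",T,(252,224,283,256)),("side",S,(288,264,322,288))):
    x0,y0,x1,y1=b;h=cv2.cvtColor(I["p"],cv2.COLOR_RGB2HSV)[y0:y1,x0:x1]
    if n=="top":
        m=(h[...,2]<70).astype(np.uint8);c=max(cv2.findContours(m,0,1)[0],key=cv2.contourArea)
        (u,v),r=cv2.minEnclosingCircle(c);print("cap outer",u+x0,v+y0,r,onz(n,u+x0,v+y0,.034))
plan(.458,.157,.25,.9)
E
```

```text
top hole 408.73972602739724 186.76712328767124 [ 6  6 10 10 73] [ 0.56079102 -0.14412613  0.195     ]
side hole 325.3333333333333 151.95238095238096 [ 6  5  8  3 21] [ 0.56385062 -0.14978757  0.195     ]
cap outer 266.6120328903198 239.08091259002686 11.102762222290039 [0.45891692 0.15612871 0.034     ]
pos [ 0.1894 -0.5424  0.2305] yaw -1.235 tool [-0.5719 -0.4841 -0.0185] turn deg -122.33 tilt 0.0016
```

Call:
move_arm --gripper 1 --increments '[{"tx": 0,"ty": 0,"tz": -0.04,"turn": 0},{"tx": -0.0286,"ty": -0.0242,"tz": -0.05,"turn": -7},{"tx": -0.0572,"ty": -0.0484,"tz": -0.05,"turn": -14},{"tx": -0.0858,"ty": -0.0726,"tz": -0.05,"turn": -21},{"tx": -0.1144,"ty": -0.0968,"tz": -0.05,"turn": -28},{"tx": -0.143,"ty": -0.121,"tz": -0.05,"turn": -35},{"tx": -0.1716,"ty": -0.1452,"tz": -0.05,"turn": -42},{"tx": -0.2002,"ty": -0.1694,"tz": -0.05,"turn": -49},{"tx": -0.2288,"ty": -0.1936,"tz": -0.05,"turn": -56},{"tx": -0.2574,"ty": -0.2178,"tz": -0.05,"turn": -63},{"tx": -0.286,"ty": -0.242,"tz": -0.05,"turn": -70},{"tx": -0.3146,"ty": -0.2662,"tz": -0.05,"turn": -77},{"tx": -0.3432,"ty": -0.2904,"tz": -0.05,"turn": -84},{"tx": -0.3718,"ty": -0.3146,"tz": -0.05,"turn": -91},{"tx": -0.4004,"ty": -0.3388,"tz": -0.05,"turn": -98},{"tx": -0.429,"ty": -0.363,"tz": -0.05,"turn": -105},{"tx": -0.4576,"ty": -0.3872,"tz": -0.05,"turn": -112},{"tx": -0.4862,"ty": -0.4114,"tz": -0.05,"turn": -118},{"tx": -0.5148,"ty": -0.4356,"tz": -0.05,"turn": -122},{"tx": -0.5434,"ty": -0.46,"tz": -0.05,"turn": -122}]'

```text
time_s: 1.77
eef_pos: [0.4447, 0.1239, 0.2811]
eef_rot: [0.0, 0.901, 0.434, -0.0]
wrist_force: [1.0, -1.1, 1.2]
opening: 0.999
```

Run:
```python
from h import *
print(get_obs()["q"],get_obs()["time_s"]);plan(.4585,.157,.12,.9)
```

```text
[ 1.37300817e-02 -1.22593436e-01  1.81709556e+00 -1.39059511e-04
  1.44717891e+00 -8.84953111e-01] 1.7667
pos [0.4447 0.1239 0.2811] yaw 0.899 tool [ 0.0345 -0.0099  0.1611] turn deg -0.07 tilt 0.0002
```

Call:
move_arm --increments '[{"tx": 0.0345,"ty": -0.01,"tz": 0.03},{"tx": 0.0345,"ty": -0.01,"tz": 0.06},{"tx": 0.0345,"ty": -0.01,"tz": 0.09},{"tx": 0.0345,"ty": -0.01,"tz": 0.12},{"tx": 0.0345,"ty": -0.01,"tz": 0.15},{"tx": 0.0345,"ty": -0.01,"tz": 0.18},{"tx": 0.0345,"ty": -0.01,"tz": 0.2},{"tx": 0.0345,"ty": -0.01,"tz": 0.2},{"tx": 0.0345,"ty": -0.01,"tz": 0.2}]'

```text
validation failed for argument at $.in...
```

Run:
```python
from h import *
plan(.4585,.157,.008,.9); print(ctrl.grip_point_offset,get_obs()["wrist_force"])
p,d=viewer.camera("side");cv2.imwrite("pics/s1.png",cv2.resize(p[120:330,200:480],None,fx=2.8,fy=2.8)[:,:,::-1])
```

```text
pos [0.4447 0.1239 0.2811] yaw 0.899 tool [ 0.0345 -0.0099  0.2731] turn deg -0.07 tilt 0.0002
0.0187 [ 0.96165156 -1.0607502   1.24811426]
```

View pics/s1.png

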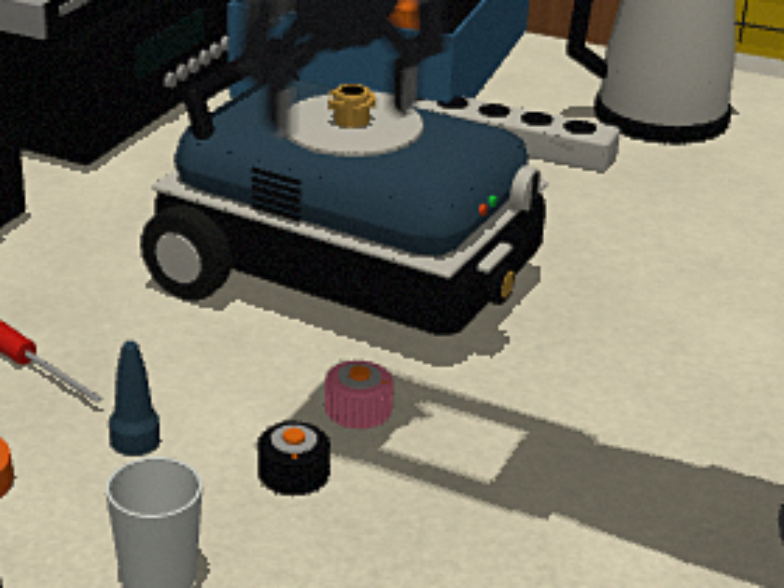

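The call was refused, probably because the rows left out "turn", so the arm hasn't moved. The picture shows the cap at crop (294,455), untouched, with the gripper blurred over the steamer.

Call:
move_arm --increments '[{"tx": 0.0345,"ty": -0.01,"tz": 0.03,"turn": 0},{"tx": 0.0345,"ty": -0.01,"tz": 0.06,"turn": 0},{"tx": 0.0345,"ty": -0.01,"tz": 0.09,"turn": 0},{"tx": 0.0345,"ty": -0.01,"tz": 0.12,"turn": 0},{"tx": 0.0345,"ty": -0.01,"tz": 0.15,"turn": 0},{"tx": 0.0345,"ty": -0.01,"tz": 0.18,"turn": 0},{"tx": 0.0345,"ty": -0.01,"tz": 0.2,"turn": 0},{"tx": 0.0345,"ty": -0.01,"tz": 0.2,"turn": 0},{"tx": 0.0345,"ty": -0.01,"tz": 0.2,"turn": 0}]'

```text
time_s: 2.57
eef_pos: [0.4574, 0.1548, 0.0804]
eef_rot: [-0.001, 0.902, 0.432, -0.002]
wrist_force: [0.4, 0.9, 0.8]
opening: 0.998
```

Run:
```python
from h import *
plan(.4585,.157,.008,.9); print(ctrl.grip_point_offset,get_obs()["wrist_force"],get_obs()["torque"])
p,d=viewer.camera("side");cv2.imwrite("pics/s2.png",cv2.resize(p[180:330,220:420],None,fx=4,fy=4)[:,:,::-1])
```

```text
pos [0.4574 0.1548 0.0804] yaw 0.894 tool [ 0.0026 -0.0004  0.0724] turn deg -0.33 tilt 0.0033
0.0187 [0.42116924 0.92665723 0.76725366] [-0.00972003 -0.01590313 -0.02001729]
```

View pics/s2.png

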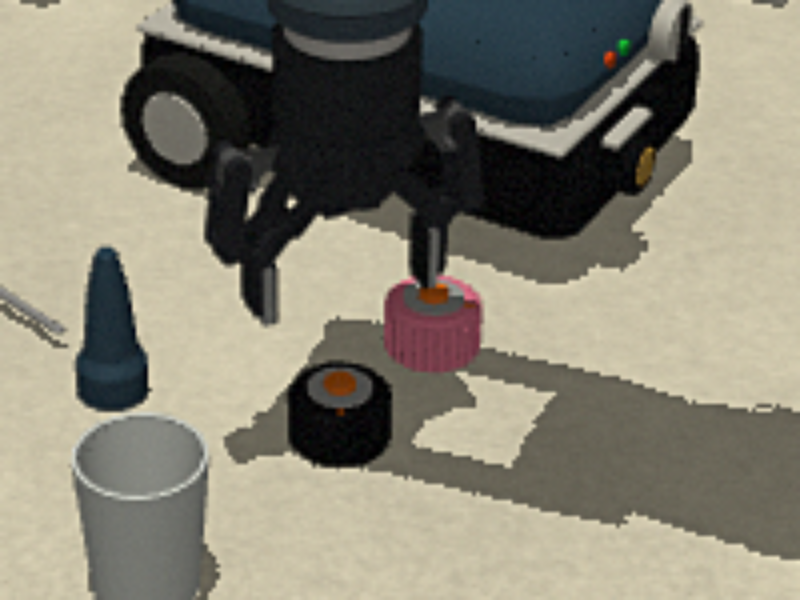

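The gripper straddles the cap at crop (340,410), with fingertips at (262,320) and (428,285) and clearance on both sides. I'll descend and then close.

Call:
move_arm --increments '[{"tx": 0,"ty": 0,"tz": 0.02,"turn": 0},{"tx": 0,"ty": 0,"tz": 0.04,"turn": 0},{"tx": 0,"ty": 0,"tz": 0.055,"turn": 0},{"tx": 0,"ty": 0,"tz": 0.066,"turn": 0},{"tx": 0,"ty": 0,"tz": 0.073,"turn": 0},{"tx": 0,"ty": 0,"tz": 0.073,"turn": 0},{"tx": 0,"ty": 0,"tz": 0.073,"turn": 0},{"tx": 0,"ty": 0,"tz": 0.073,"turn": 0}]'

```text
time_s: 3.28
eef_pos: [0.4596, 0.155, 0.0094]
eef_rot: [0.0, 0.902, 0.432, 0.001]
wrist_force: [-1.4, 0.6, 0.4]
opening: 0.999
```

Run:
```python
from h import *
plan(.4585,.157,.008,.9); print(get_obs()["wrist_force"],get_obs()["torque"])
p,d=viewer.camera("side");cv2.imwrite("pics/s3.png",cv2.resize(p[200:320,240:400],None,fx=5,fy=5)[:,:,::-1])
```

```text
pos [0.4596 0.155  0.0094] yaw 0.894 tool [ 0.0009 -0.0021  0.0014] turn deg -0.33 tilt 0.0019
[-1.35076992  0.58280509  0.38677357] [0.03015685 0.02814848 0.02078859]
```

View pics/s3.png

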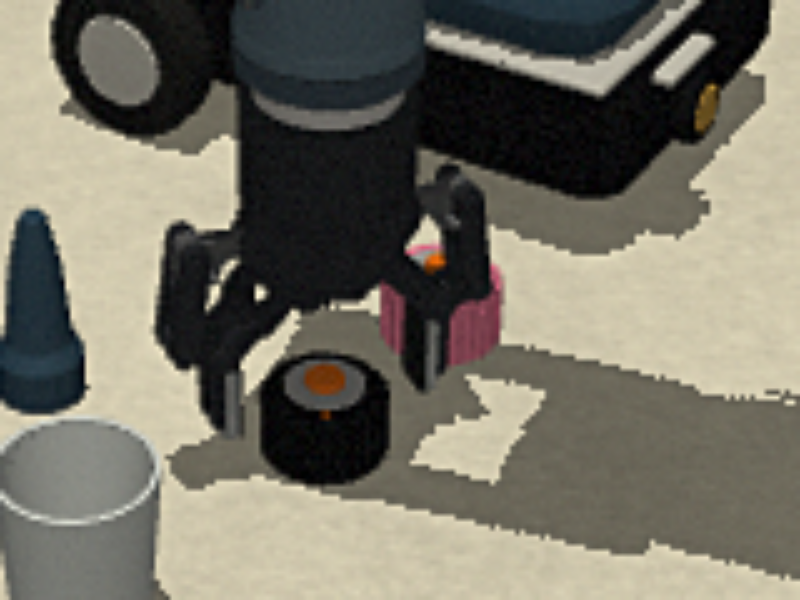

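Both fingertips, at crop (230,435) and (425,390), are either side of the cap and level with its side. I'll close.

Call:
move_arm --gripper 0 --increments '[{"tx": 0,"ty": 0,"tz": 0.001,"turn": 0},{"tx": 0,"ty": 0,"tz": 0.001,"turn": 0},{"tx": 0,"ty": 0,"tz": 0.001,"turn": 0},{"tx": 0,"ty": 0,"tz": 0.001,"turn": 0},{"tx": 0,"ty": 0,"tz": 0.001,"turn": 0},{"tx": 0,"ty": 0,"tz": 0.001,"turn": 0},{"tx": 0,"ty": 0,"tz": 0.001,"turn": 0},{"tx": 0,"ty": 0,"tz": 0.001,"turn": 0},{"tx": 0,"ty": 0,"tz": 0.001,"turn": 0},{"tx": 0,"ty": 0,"tz": 0.001,"turn": 0}]'

```text
time_s: 4.17
eef_pos: [0.459, 0.155, 0.0082]
eef_rot: [0.0, 0.902, 0.432, 0.0]
wrist_force: [-2.4, -0.2, 8.4]
opening: 0.648
```

Run:
```python
from h import *
plan(.4585,.157,.28,.9); o=get_obs();print(o["wrist_force"],o["torque"],o["opening"]*85,ctrl.grip_point_offset)
```

```text
pos [0.459  0.155  0.0082] yaw 0.894 tool [ 0.0014 -0.0015 -0.2718] turn deg -0.32 tilt 0.0007
[-2.38504202 -0.22404423  8.35661419] [-0.07959175  0.35243274 -0.05380049] 55.09820704392377 0.0187
```

Call:
move_arm --increments '[{"tx": 0,"ty": 0,"tz": -0.015,"turn": 0},{"tx": 0,"ty": 0,"tz": -0.04,"turn": 0},{"tx": 0,"ty": 0,"tz": -0.07,"turn": 0},{"tx": 0,"ty": 0,"tz": -0.1,"turn": 0},{"tx": 0,"ty": 0,"tz": -0.13,"turn": 0},{"tx": 0,"ty": 0,"tz": -0.16,"turn": 0},{"tx": 0,"ty": 0,"tz": -0.19,"turn": 0},{"tx": 0,"ty": 0,"tz": -0.22,"turn": 0},{"tx": 0,"ty": 0,"tz": -0.24,"turn": 0},{"tx": 0,"ty": 0,"tz": -0.25,"turn": 0},{"tx": 0,"ty": 0,"tz": -0.25,"turn": 0},{"tx": 0,"ty": 0,"tz": -0.25,"turn": 0}]'

```text
time_s: 5.17
eef_pos: [0.4581, 0.1548, 0.2564]
eef_rot: [-0.0, 0.902, 0.432, -0.0]
wrist_force: [0.8, -0.0, -2.6]
opening: 0.645
```

Run:
```python
from h import *
plan(.56,-.144,.25,.894); o=get_obs();print(o["wrist_force"],o["torque"],o["opening"]*85,o["q"])
p,d=viewer.camera("side");np.savez("pics/s4.npz",p=p,d=d);cv2.imwrite("pics/s4.png",cv2.resize(p[90:240,260:460],None,fx=4,fy=4)[:,:,::-1])
```

```text
pos [0.4581 0.1548 0.2564] yaw 0.894 tool [-0.1692  0.2665  0.0063] turn deg 0.02 tilt 0.0008
[ 0.77006458 -0.04610678 -2.58256585] [-0.01555066 -0.01982049 -0.01170273] 54.81460450642167 [ 7.98647583e-02 -4.97353152e-02  1.79957332e+00 -1.96267780e-06
  1.39255577e+00 -8.14407216e-01]
```

View pics/s4.png

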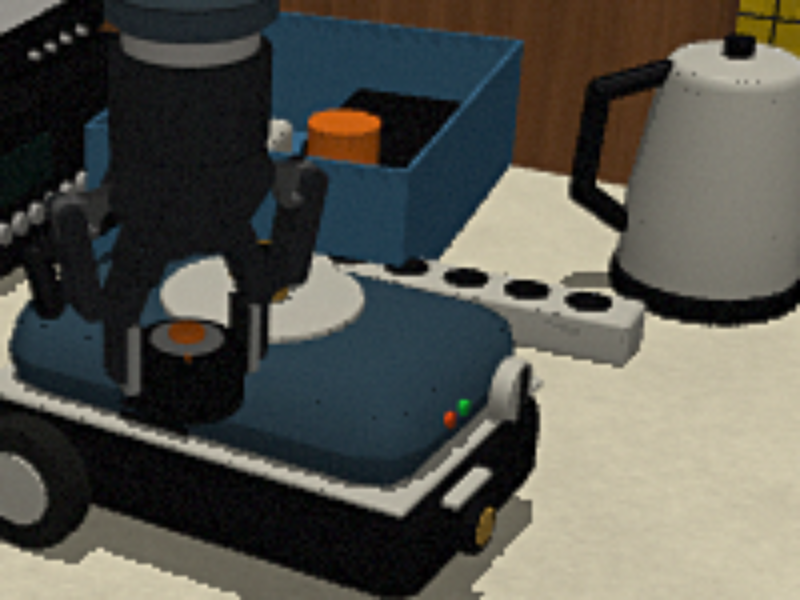

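The cap is held level at crop (190,365); the 2.6 N load matches 220 g. Next I'll measure where it sits relative to the TCP, using the same view as for the neck so calibration bias cancels.

Run:
```python
from h import *
S=np.load("pics/s4.npz");p=S["p"];C=cloud("side",S["d"])
h=cv2.cvtColor(p,cv2.COLOR_RGB2HSV);m=np.zeros(h.shape[:2],bool)
s=h[165:180,298:316];m[165:180,298:316]=(s[...,0]>4)&(s[...,0]<22)&(s[...,1]>150)&(s[...,2]>60)
v,u=np.nonzero(m);print(m.sum(),u.mean(),v.mean(),np.median(C[m],0),C[m].mean(0))
for z in(.286,.288,.290):print(onz("side",u.mean(),v.mean(),z))
q=get_obs()["eef_rot"];A=R.from_quat([q[1],q[2],q[3],q[0]]).as_matrix();print(A.round(3))
```

```text
45 306.22222222222223 172.93333333333334 [0.45698058 0.15915038 0.28877526] [0.44807934 0.1759054  0.29828151]
[0.46001196 0.15291146 0.286     ]
[0.45806815 0.15662964 0.288     ]
[0.45612434 0.16034781 0.29      ]
[[ 0.626  0.78  -0.003]
 [ 0.78  -0.626 -0.   ]
 [-0.002 -0.002 -1.   ]]
```

Call:
move_arm --increments '[{"tx": -0.017,"ty": 0.027,"tz": 0,"turn": 0},{"tx": -0.034,"ty": 0.054,"tz": 0,"turn": 0},{"tx": -0.051,"ty": 0.081,"tz": 0,"turn": 0},{"tx": -0.068,"ty": 0.107,"tz": 0,"turn": 0},{"tx": -0.085,"ty": 0.134,"tz": 0,"turn": 0},{"tx": -0.102,"ty": 0.161,"tz": 0,"turn": 0},{"tx": -0.119,"ty": 0.188,"tz": 0,"turn": 0},{"tx": -0.136,"ty": 0.215,"tz": 0,"turn": 0},{"tx": -0.153,"ty": 0.242,"tz": 0,"turn": 0},{"tx": -0.163,"ty": 0.258,"tz": 0,"turn": 0},{"tx": -0.1695,"ty": 0.268,"tz": 0,"turn": 0},{"tx": -0.1695,"ty": 0.268,"tz": 0,"turn": 0},{"tx": -0.1695,"ty": 0.268,"tz": 0,"turn": 0},{"tx": -0.1695,"ty": 0.268,"tz": 0,"turn": 0}]'

```text
time_s: 6.38
eef_pos: [0.5607, -0.1437, 0.2562]
eef_rot: [-0.001, 0.902, 0.433, -0.001]
wrist_force: [0.7, -0.4, -1.5]
opening: 0.646
```

Run:
```python
from h import *
plan(.561,-.145,.215,.894); o=get_obs();print(o["wrist_force"],o["torque"],o["opening"]*85,o["q"])
for n in("side","top"):
    p,d=viewer.camera(n);np.savez(f"pics/{n}5.npz",p=p,d=d)
    a=p[70:190,250:410] if n=="side" else p[127:247,330:490]
    cv2.imwrite(f"pics/{n}5.png",cv2.resize(a,None,fx=5,fy=5)[:,:,::-1])
```

```text
pos [ 0.5607 -0.1437  0.2562] yaw 0.895 tool [-0.0008  0.0011  0.0412] turn deg 0.06 tilt 0.0024
[ 0.74248948 -0.43626049 -1.54942985] [-0.05080894 -0.02469278 -0.02198985] 54.892339463507085 [-4.56121687e-01  1.70718893e-01  1.56768268e+00  4.77131168e-04
  1.40556834e+00 -1.35126183e+00]
```

View pics/side5.png

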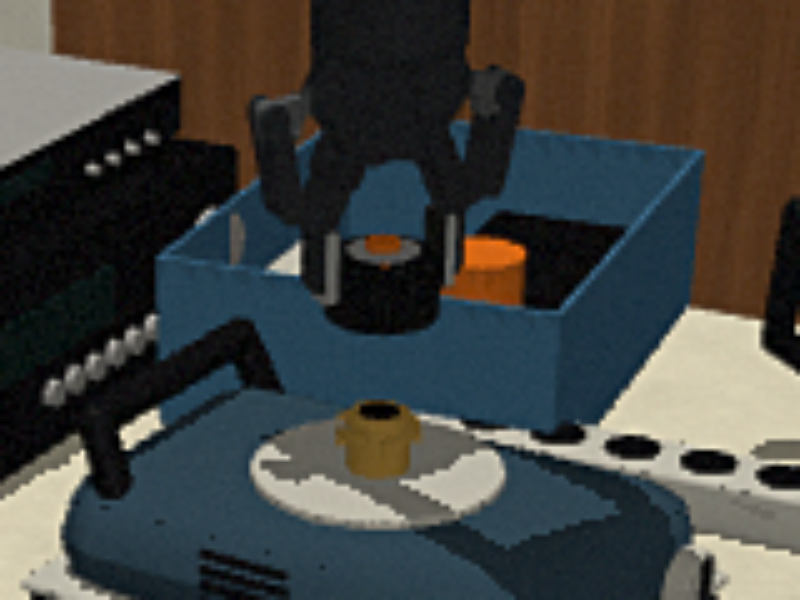

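View pics/top5.png

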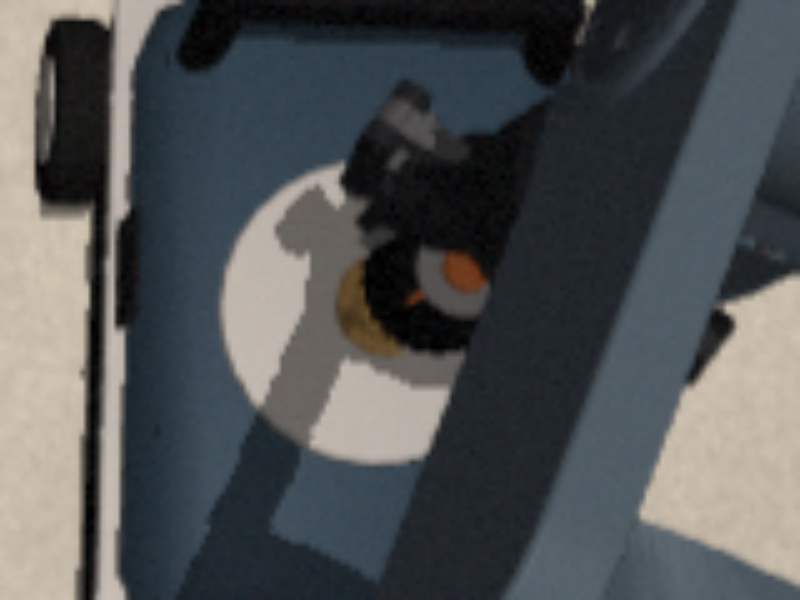

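The side view shows the cap at crop (383,285) above the neck hole at (379,410). The top view shows the button at crop (463,270). I'll compute the lateral offset.

Run:
```python
from h import *
def proj(n,P):
    K,o,A=cal(n);c=A.T@(np.array(P)-o);return K[0,2]-K[0,0]*c[0]/c[2],K[1,2]+K[1,1]*c[1]/c[2]
n="side"
print("rim",proj(n,[.5602,-.144,.195]),"neck foot",proj(n,[.5602,-.144,.165]))
for z in(.248,.265,.282,.288):print(z,proj(n,[.5602,-.144,z]))
p=np.load("pics/side5.npz")["p"];g=cv2.cvtColor(p,cv2.COLOR_RGB2GRAY)
for r in(130,132,133,134):print(r,[int(x) for x in g[r,308:345]])
h=cv2.cvtColor(p,cv2.COLOR_RGB2HSV)
b=p[150:166,315:337].astype(int);mk=(b[...,0]-b[...,2]>35);v,u=np.nonzero(mk)
for r in range(16):
    w=np.nonzero(mk[r])[0]
    if len(w):print("neck row",150+r,w.min()+315,w.max()+315)
hs=h[114:122,318:336];m=(hs[...,0]>4)&(hs[...,0]<22)&(hs[...,1]>150)&(hs[...,2]>60);v,u=np.nonzero(m);print("btn",u.mean()+318,v.mean()+114,m.sum(),onz(n,u.mean()+318,v.mean()+114,.288))
h=cv2.cvtColor(np.load("pics/top5.npz")["p"],cv2.COLOR_RGB2HSV)
hs=h[174:188,416:430];m=(hs[...,0]>4)&(hs[...,0]<22)&(hs[...,1]>150)&(hs[...,2]>60);v,u=np.nonzero(m);print("topbtn",u.mean()+416,v.mean()+174,m.sum(),onz("top",u.mean()+416,v.mean()+174,.288))
```

```text
rim (np.float64(325.6210703313026), np.float64(153.0154326249874)) neck foot (np.float64(325.27934016555344), np.float64(163.76506397683812))
0.248 (np.float64(326.24365361137524), np.float64(133.43114824688388))
0.265 (np.float64(326.4486453264392), np.float64(126.98282852570762))
0.282 (np.float64(326.6562943016832), np.float64(120.45092072772324))
0.288 (np.float64(326.7302263051376), np.float64(118.12527944142924))
130 [57, 63, 60, 59, 60, 60, 82, 88, 99, 37, 10, 13, 3, 14, 8, 7, 17, 11, 10, 16, 7, 8, 8, 11, 14, 5, 0, 5, 14, 14, 58, 58, 54, 60, 61, 78, 82]
132 [63, 58, 60, 56, 62, 62, 47, 3, 10, 13, 17, 10, 14, 12, 1, 2, 8, 11, 4, 18, 0, 11, 9, 10, 13, 8, 23, 12, 2, 22, 58, 60, 58, 59, 60, 56, 52]
133 [60, 61, 60, 59, 58, 62, 65, 26, 8, 7, 9, 9, 9, 8, 17, 8, 3, 11, 5, 15, 8, 6, 16, 13, 5, 12, 8, 0, 6, 30, 61, 61, 57, 62, 58, 61, 53]
134 [61, 54, 64, 60, 61, 61, 64, 58, 28, 6, 8, 13, 13, 11, 6, 12, 4, 13, 2, 15, 4, 14, 7, 7, 11, 9, 13, 12, 17, 65, 59, 62, 58, 60, 60, 60, 59]
neck row 150 323 328
neck row 151 321 330
neck row 152 319 331
neck row 153 318 333
neck row 154 319 333
neck row 155 319 333
neck row 156 317 333
neck row 157 317 333
neck row 158 317 333
neck row 159 319 331
neck row 160 319 331
neck row 161 319 331
neck row 162 319 331
neck row 163 320 331
neck row 164 320 330
neck row 165 323 328
btn 326.12 118.44 25 [ 0.56052695 -0.14125901  0.288     ]
topbtn 422.15555555555557 180.9111111111111 45 [ 0.55846404 -0.13918285  0.288     ]
```

Run:
```python
from h import *
from scipy.optimize import least_squares
S=np.load("pics/side5.npz");T=np.load("pics/top5.npz");T0=np.load("pics/top0.npz");S0=np.load("pics/side0.npz")
C=cloud("side",S["d"]);c=C[120:135,312:340].reshape(-1,3)
c=c[(np.hypot(c[:,0]-.56,c[:,1]+.143)<.04)&(c[:,2]>.245)&(c[:,2]<.295)]
def fit(pts,r):return least_squares(lambda x:np.hypot(pts[:,0]-x[0],pts[:,1]-x[1])-r,[.56,-.143],loss="soft_l1",f_scale=.002).x
s=c[(c[:,2]<.278)];print("side cap wall fit",fit(s,.028),len(s),s[:,2].min())
top=c[c[:,2]>.281];print("top z",np.percentile(top[:,2],[10,50,90]),len(top))
for I in(S0,S):
    c=cloud("side",I["d"])[158:164,318:333].reshape(-1,3);c=c[(np.hypot(c[:,0]-.56,c[:,1]+.143)<.03)&(c[:,2]>.168)&(c[:,2]<.187)]
    print("side neck fit",fit(c,.0165),len(c))
C=cloud("top",T["d"]);c=C[165:205,395:430].reshape(-1,3)
for lo,hi in((.278,.287),(.286,.293)):
    s=c[(c[:,2]>lo)&(c[:,2]<hi)&(np.hypot(c[:,0]-.56,c[:,1]+.143)<.04)];print("top",lo,len(s),s.mean(0),s.min(0),s.max(0))
```

```text
side cap wall fit [ 0.56223129 -0.14332674] 235 0.25131446788148076
top z [0.28159782 0.28423942 0.28675152] 110
side neck fit [ 0.56172327 -0.14645136] 71
side neck fit [ 0.56206321 -0.14630184] 68
top 0.278 284 [ 0.55273245 -0.12995431  0.28191536] [ 0.5335293 -0.149661   0.2782371] [ 0.57906096 -0.10795898  0.28696325]
top 0.286 47 [ 0.55935044 -0.1360834   0.28760615] [ 0.55263189 -0.14648806  0.28605049] [ 0.57300344 -0.10931192  0.29246996]
```

Side fits of the cap and the neck disagree by about 3 mm in y, and the top view points the same way. I'll correct by about 3 mm, then descend slowly to just above the rim.

Call:
move_arm --increments '[{"tx": -0.0015,"ty": 0.003,"tz": 0.01,"turn": 0},{"tx": -0.0015,"ty": 0.003,"tz": 0.025,"turn": 0},{"tx": -0.0015,"ty": 0.003,"tz": 0.038,"turn": 0},{"tx": -0.0015,"ty": 0.003,"tz": 0.045,"turn": 0},{"tx": -0.0015,"ty": 0.003,"tz": 0.047,"turn": 0},{"tx": -0.0015,"ty": 0.003,"tz": 0.047,"turn": 0},{"tx": -0.0015,"ty": 0.003,"tz": 0.047,"turn": 0}]'

```text
time_s: 7.07
eef_pos: [0.563, -0.1481, 0.2106]
eef_rot: [0.0, 0.902, 0.432, 0.0]
wrist_force: [-0.2, 0.4, -0.7]
opening: 0.647
```

Run:
```python
from h import *
plan(.561,-.145,.195,.894); o=get_obs();print(o["wrist_force"],o["torque"],o["opening"]*85)
p,d=viewer.camera("side");cv2.imwrite(f"pics/side6.png",cv2.resize(p[100:180,275:380],None,fx=7,fy=7)[:,:,::-1])
```

```text
pos [ 0.563  -0.1481  0.2106] yaw 0.894 tool [ 0.0012 -0.0036  0.0156] turn deg 0.03 tilt 0.0004
[-0.24351616  0.36005146 -0.67589397] [-0.03344228  0.00211545 -0.03025452] 54.97245161417951
```

View pics/side6.png

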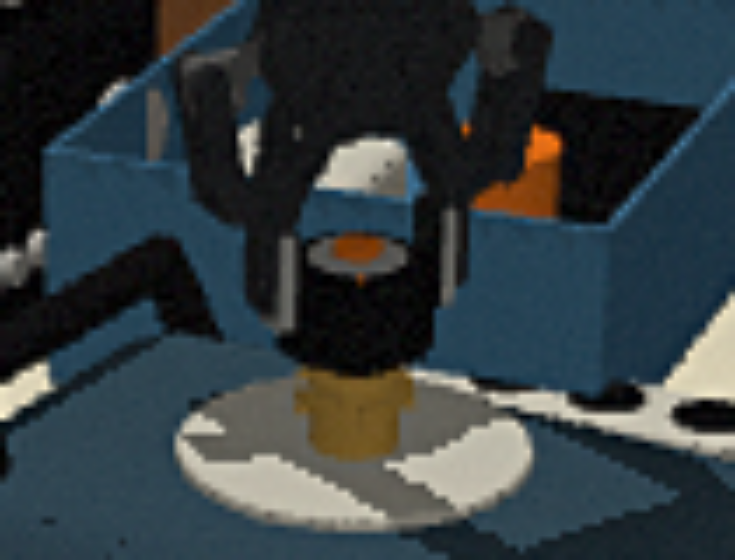

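The cap sits concentric over the neck, centred near crop (357,355) with the neck near (355,415). I'll descend gently and watch the force.

Call:
move_arm --increments '[{"tx": 0,"ty": 0,"tz": 0.003,"turn": 0},{"tx": 0,"ty": 0,"tz": 0.006,"turn": 0},{"tx": 0,"ty": 0,"tz": 0.008,"turn": 0},{"tx": 0,"ty": 0,"tz": 0.009,"turn": 0},{"tx": 0,"ty": 0,"tz": 0.01,"turn": 0},{"tx": 0,"ty": 0,"tz": 0.011,"turn": 0},{"tx": 0,"ty": 0,"tz": 0.011,"turn": 0}]'

```text
time_s: 7.7
eef_pos: [0.5627, -0.1481, 0.199]
eef_rot: [-0.0, 0.902, 0.432, -0.0]
wrist_force: [0.4, 0.5, -2.4]
opening: 0.645
```

Run:
```python
from h import *
o=get_obs();print(o["eef_pos"],o["wrist_force"],o["torque"],o["opening"]*85)
```

```text
[ 0.56269901 -0.14809376  0.1990382 ] [ 0.43027767  0.53135689 -2.36757291] [ 0.01394463  0.04400018 -0.01743124] 54.8216273311938
```

No contact with the underside about 4 mm below the rim, so the cap is over the neck. I'll continue down.

Call:
move_arm --increments '[{"tx": 0,"ty": 0,"tz": 0.001,"turn": 0},{"tx": 0,"ty": 0,"tz": 0.002,"turn": 0},{"tx": 0,"ty": 0,"tz": 0.003,"turn": 0},{"tx": 0,"ty": 0,"tz": 0.003,"turn": 0},{"tx": 0,"ty": 0,"tz": 0.003,"turn": 0}]'

```text
time_s: 8.12
eef_pos: [0.5627, -0.1481, 0.1962]
eef_rot: [-0.0, 0.902, 0.432, -0.0]
wrist_force: [0.4, 0.1, -2.3]
opening: 0.644
```

Run:
```python
from h import *
o=get_obs();print(o["eef_pos"],o["wrist_force"],o["torque"],o["opening"]*85)
```

```text
[ 0.56272975 -0.14806372  0.1961853 ] [ 0.41025435  0.05207122 -2.34313758] [0.06788639 0.02568868 0.04266295] 54.76790292727428
```

Call:
move_arm --increments '[{"tx": 0,"ty": 0,"tz": 0.001,"turn": 0},{"tx": 0,"ty": 0,"tz": 0.002,"turn": 0},{"tx": 0,"ty": 0,"tz": 0.003,"turn": 0},{"tx": 0,"ty": 0,"tz": 0.003,"turn": 0}]'

```text
time_s: 8.45
eef_pos: [0.5627, -0.148, 0.193]
eef_rot: [-0.0, 0.902, 0.432, -0.0]
wrist_force: [-0.6, 0.6, -2.1]
opening: 0.644
```

Run:
```python
from h import *
o=get_obs();print(o["eef_pos"],o["wrist_force"],o["torque"],o["opening"]*85)
```

```text
[ 0.56266353 -0.14803601  0.19299176] [-0.62636795  0.59160094 -2.13531491] [0.04066649 0.04601177 0.03836046] 54.76167304606534
```

Call:
move_arm --increments '[{"tx": 0,"ty": 0,"tz": 0.001,"turn": 0},{"tx": 0,"ty": 0,"tz": 0.002,"turn": 0},{"tx": 0,"ty": 0,"tz": 0.003,"turn": 0},{"tx": 0,"ty": 0,"tz": 0.003,"turn": 0}]'

```text
time_s: 8.78
eef_pos: [0.5632, -0.1484, 0.1923]
eef_rot: [0.001, 0.902, 0.432, 0.0]
wrist_force: [-4.7, 1.4, 9.7]
opening: 0.651
```

Run:
```python
from h import *
o=get_obs();print(o["eef_pos"],o["wrist_force"],o["torque"],o["opening"]*85)
p,d=viewer.camera("side");cv2.imwrite(f"pics/side7.png",cv2.resize(p[100:180,275:380],None,fx=7,fy=7)[:,:,::-1])
```

```text
[ 0.56319702 -0.14838434  0.19228801] [-4.71792136  1.42699944  9.6921196 ] [ 0.28637254  0.97441651 -0.01029802] 55.30992250313679
```

View pics/side7.png

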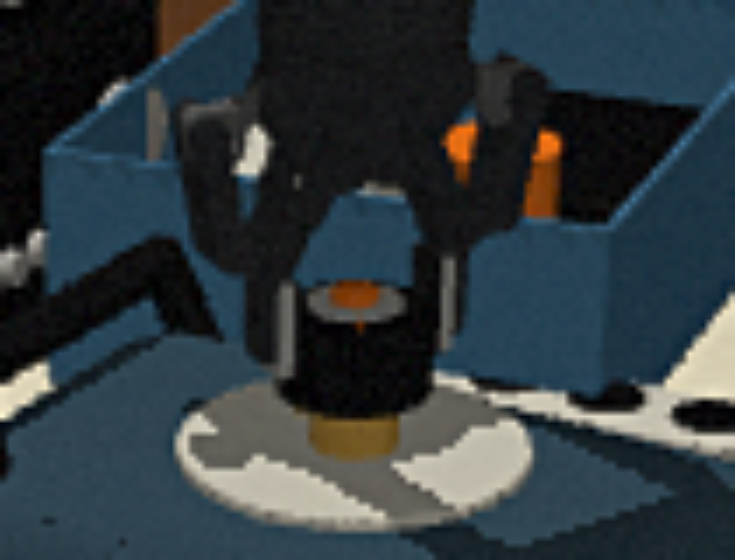

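The cap rests on the threads with about 12 N up and its underside about 10 mm below the rim. It looks centred in the view, but the −4.7 N side force means it is about 1 mm off. I'll ease that, press lightly and turn clockwise.

Call:
move_arm --increments '[{"tx": -0.0004,"ty": -0.001,"tz": 0,"turn": 3},{"tx": -0.0004,"ty": -0.001,"tz": 0,"turn": 6},{"tx": -0.0004,"ty": -0.001,"tz": 0,"turn": 9},{"tx": -0.0004,"ty": -0.001,"tz": 0,"turn": 12},{"tx": -0.0004,"ty": -0.001,"tz": 0,"turn": 15},{"tx": -0.0004,"ty": -0.001,"tz": 0,"turn": 15}]'

```text
time_s: 9.33
eef_pos: [0.5616, -0.1473, 0.1899]
eef_rot: [-0.001, 0.951, 0.31, -0.0]
wrist_force: [-0.3, 0.4, -2.9]
opening: 0.648
```

```bash
cat > st.py <<'E'
from h import *
o=get_obs();q=o["eef_rot"];A=R.from_quat([q[1],q[2],q[3],q[0]]).as_matrix()
print(o["time_s"],"pos",o["eef_pos"].round(4),"yawdeg",np.degrees(np.arctan2(A[1,0],A[0,0])).round(2),"F",o["wrist_force"].round(2),"M",o["torque"].round(3),"open",(o["opening"]*85).round(2),"q6",o["q"][5].round(3),"tau6",o["joint_efforts"][5].round(3))
E
python3 st.py
```

```text
Traceback (most recent call last):
  File "st.py", line 3, in <module>
    print(o["time_s"],"pos",o["eef_pos"].round(4),"yawdeg",np.degrees(np.arctan2(A[1,0],A[0,0])).round(2),"F",o["wrist_force"].round(2),"M",o["torque"].round(3),"open",(o["opening"]*85).round(2),"q6",o["q"][5].round(3),"tau6",o["joint_efforts"][5].round(3))
                                                                                                                                                                        ^^^^^^^^^^^^^^^^^^^^^^^
AttributeError: 'float' object has no attribute 'round'
```

It dropped to the commanded height with no load left, so it's probably in the gaps. I'll follow it down without turning.

Call:
move_arm --increments '[{"tx": 0,"ty": 0,"tz": 0.001,"turn": 0},{"tx": 0,"ty": 0,"tz": 0.002,"turn": 0},{"tx": 0,"ty": 0,"tz": 0.003,"turn": 0},{"tx": 0,"ty": 0,"tz": 0.003,"turn": 0}]'

```text
time_s: 9.67
eef_pos: [0.562, -0.1481, 0.188]
eef_rot: [0.0, 0.95, 0.311, 0.0]
wrist_force: [-1.2, 1.0, 1.9]
opening: 0.648
```

```bash
sed -i 's/(o\["opening"\]\*85).round(2)/round(float(o["opening"])*85,2)/' st.py; python3 st.py
```

```text
9.6667 pos [ 0.562  -0.1481  0.188 ] yawdeg 36.28 F [-1.24  1.    1.93] M [ 0.156  0.373 -0.074] open 55.08 q6 -1.095 tau6 -0.002
```

The underside is now about 15 mm below the rim, so the cap has dropped in. I'll run it down in small steps following the lead (3.4 mm/rad, about 0.06 mm per degree) and watch Mz.

Call:
move_arm --increments '[{"tx": 0,"ty": 0,"tz": 0.0001,"turn": 2.5},{"tx": 0,"ty": 0,"tz": 0.0002,"turn": 5},{"tx": 0,"ty": 0,"tz": 0.0004,"turn": 7.5},{"tx": 0,"ty": 0,"tz": 0.0006,"turn": 10},{"tx": 0,"ty": 0,"tz": 0.0006,"turn": 10}]'

```text
time_s: 10.08
eef_pos: [0.5624, -0.1483, 0.1879]
eef_rot: [0.001, 0.974, 0.226, 0.001]
wrist_force: [-1.4, 0.6, 4.6]
opening: 0.646
```

```bash
python3 st.py
```

```text
10.0833 pos [ 0.5624 -0.1483  0.1879] yawdeg 26.16 F [-1.38  0.61  4.6 ] M [ 0.116  0.29  -0.03 ] open 54.92 q6 -0.918 tau6 0.522
```

Call:
move_arm --increments '[{"tx": 0,"ty": 0,"tz": 0,"turn": 2.5},{"tx": 0,"ty": 0,"tz": 0,"turn": 5},{"tx": 0,"ty": 0,"tz": 0.0002,"turn": 7.5},{"tx": 0,"ty": 0,"tz": 0.0003,"turn": 10},{"tx": 0,"ty": 0,"tz": 0.0003,"turn": 10},{"tx": 0,"ty": 0,"tz": 0.0003,"turn": 10}]'

```text
time_s: 10.58
eef_pos: [0.5623, -0.1483, 0.1878]
eef_rot: [0.001, 0.99, 0.142, 0.001]
wrist_force: [-2.4, 0.9, 7.0]
opening: 0.641
```

```bash
python3 st.py
```

```text
10.5833 pos [ 0.5623 -0.1483  0.1878] yawdeg 16.31 F [-2.39  0.91  7.05] M [ 0.099  0.537 -0.071] open 54.52 q6 -0.746 tau6 -0.013
```

Run:
```python
from h import *
p,d=viewer.camera("side");np.savez("pics/side8.npz",p=p,d=d)
q,_=viewer.camera("top")
o=np.zeros((560,800,3),np.uint8);o[:,:]=0
o[:560,:490]=cv2.resize(p[100:180,290:360],None,fx=7,fy=7);o[:310,490:800]=cv2.resize(q[157:219,380:442],None,fx=5,fy=5)
cv2.imwrite("pics/side8.png",o[:,:,::-1])
```

```text
(no output)
```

View pics/side8.png

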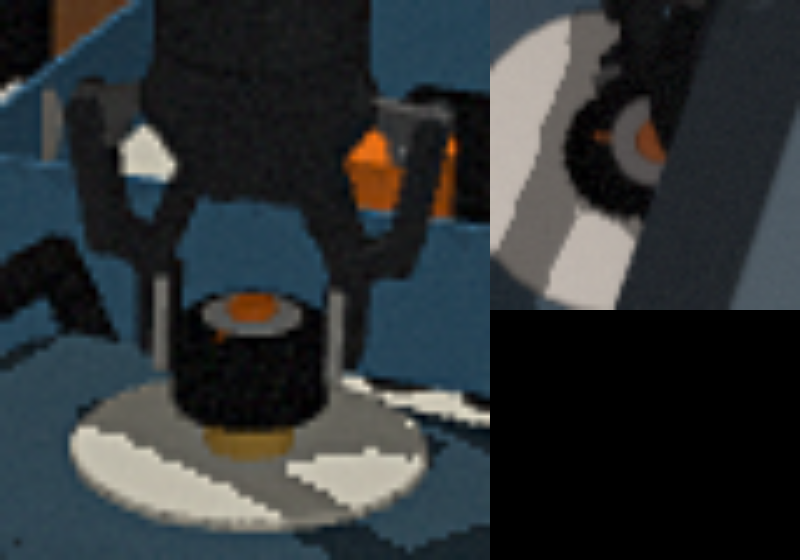

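The cap turned with the gripper and is level: its mark moved clockwise to crop (600,137) in the top view. But z hardly falls as it turns, so I'll check the gap angles in the first top picture.

Run:
```python
from h import *
p=np.load("pics/top0.npz")["p"];a=cv2.resize(p[170:205,391:428],None,fx=16,fy=16,interpolation=2)
s=np.load("pics/side0.npz")["p"];b=cv2.resize(s[144:170,310:342],None,fx=6,fy=6,interpolation=2)
def proj(n,P):
    K,o,A=cal(n);c=A.T@(np.array(P)-o);return K[0,2]-K[0,0]*c[0]/c[2],K[1,2]+K[1,1]*c[1]/c[2]
a=a.copy()
for deg in range(0,360,30):
    t=np.radians(deg)
    for r in(.024,):
        u,v=proj("top",[.5605+r*np.cos(t),-.1443+r*np.sin(t),.187]);x,y=int((u-391+.5)*16),int((v-170+.5)*16)
        cv2.circle(a,(x,y),3,(0,0,255),-1);cv2.putText(a,str(deg),(x+4,y),0,.5,(0,0,255),1)
o=np.zeros((600,800,3),np.uint8);o[:560,:592]=a;o[:156,600:792]=b
cv2.imwrite("pics/neck.png",o[:,:,::-1])
```

```text
(no output)
```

View pics/neck.png

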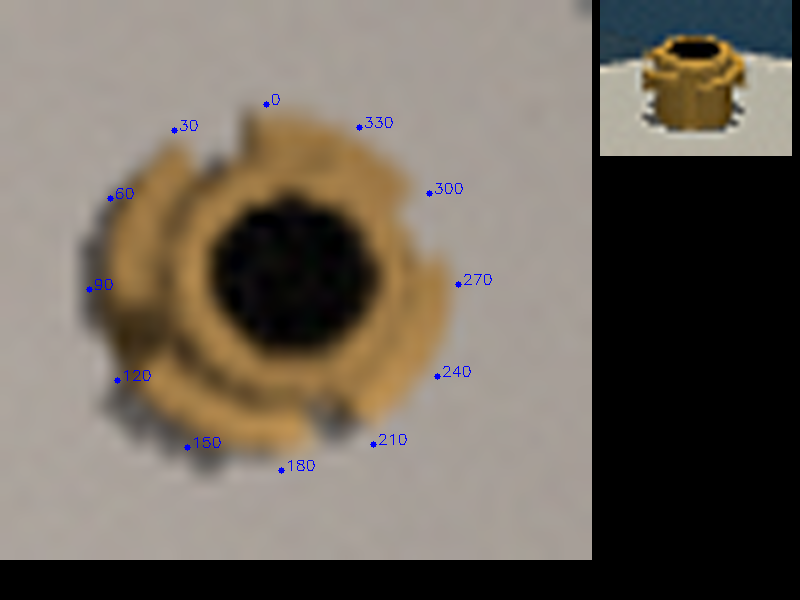

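The gaps are centred near 17° mod 90. The lugs were at about 14° when the cap fell, so it did drop in. At 15 mm below the rim the seal already rests on the rim, so z should stay put until the threads bite. I'll take off most of the press and keep turning in small steps.

Call:
move_arm --increments '[{"tx": 0,"ty": 0,"tz": -0.0005,"turn": 2},{"tx": 0,"ty": 0,"tz": -0.001,"turn": 4},{"tx": 0,"ty": 0,"tz": -0.001,"turn": 6},{"tx": 0,"ty": 0,"tz": -0.001,"turn": 6},{"tx": 0,"ty": 0,"tz": -0.001,"turn": 6}]'

```text
time_s: 11.1
eef_pos: [0.5616, -0.1478, 0.1877]
eef_rot: [0.0, 0.996, 0.09, -0.0]
wrist_force: [-3.0, 1.5, 4.1]
opening: 0.646
```

```bash
python3 st.py
```

```text
11.1 pos [ 0.5616 -0.1478  0.1877] yawdeg 10.34 F [-2.97  1.53  4.09] M [ 0.14   0.763 -0.082] open 54.9 q6 -0.642 tau6 0.042
```

Call:
move_arm --increments '[{"tx": 0,"ty": 0,"tz": 0,"turn": 2},{"tx": 0,"ty": 0,"tz": 0,"turn": 4},{"tx": 0,"ty": 0,"tz": 0,"turn": 6},{"tx": 0,"ty": 0,"tz": 0,"turn": 6},{"tx": 0,"ty": 0,"tz": 0,"turn": 6}]'

```text
time_s: 11.52
eef_pos: [0.5614, -0.1475, 0.1875]
eef_rot: [-0.0, 0.999, 0.038, -0.0]
wrist_force: [-4.9, 1.7, 6.0]
opening: 0.641
```

```bash
python3 st.py
```

```text
11.5167 pos [ 0.5614 -0.1475  0.1875] yawdeg 4.35 F [-4.94  1.75  6.01] M [ 0.301  0.923 -0.057] open 54.48 q6 -0.537 tau6 0.01
```

Call:
move_arm --increments '[{"tx": -0.0008,"ty": -0.0003,"tz": -0.0004,"turn": 2},{"tx": -0.0008,"ty": -0.0003,"tz": -0.0004,"turn": 4},{"tx": -0.0008,"ty": -0.0003,"tz": -0.0004,"turn": 6},{"tx": -0.0008,"ty": -0.0003,"tz": -0.0004,"turn": 6},{"tx": -0.0008,"ty": -0.0003,"tz": -0.0004,"turn": 6}]'

```text
time_s: 11.93
eef_pos: [0.561, -0.1473, 0.1874]
eef_rot: [-0.0, 1.0, -0.014, -0.0]
wrist_force: [0.3, 2.1, -0.5]
opening: 0.644
```

```bash
python3 st.py
```

```text
11.9333 pos [ 0.561  -0.1473  0.1874] yawdeg -1.64 F [ 0.27  2.06 -0.51] M [0.244 0.307 0.164] open 54.75 q6 -0.433 tau6 0.199
```

Mz is rising to 0.16, so the threads are biting. I'll switch to 3° steps.

Call:
move_arm --increments '[{"tx": 0,"ty": -0.0003,"tz": 0.0001,"turn": 1.5},{"tx": 0,"ty": -0.0003,"tz": 0.0002,"turn": 3},{"tx": 0,"ty": -0.0003,"tz": 0.0002,"turn": 3},{"tx": 0,"ty": -0.0003,"tz": 0.0002,"turn": 3}]'

```text
time_s: 12.27
eef_pos: [0.5609, -0.1472, 0.1873]
eef_rot: [-0.0, 0.999, -0.041, -0.0]
wrist_force: [-0.5, 0.8, -1.1]
opening: 0.644
```

```bash
python3 st.py; python3 st.py
```

```text
12.2667 pos [ 0.5609 -0.1472  0.1873] yawdeg -4.66 F [-0.51  0.76 -1.1 ] M [0.263 0.272 0.568] open 54.7 q6 -0.38 tau6 0.574
12.2667 pos [ 0.5609 -0.1472  0.1873] yawdeg -4.66 F [-0.51  0.76 -1.1 ] M [0.263 0.272 0.568] open 54.7 q6 -0.38 tau6 0.574
```

Mz is 0.57 N·m and tau6 agrees, so it's inside the snug range of 0.35–0.65. I'll stop there, hold briefly to confirm, then let go.

Call:
move_arm --increments '[{"tx": 0,"ty": 0,"tz": 0,"turn": 0},{"tx": 0,"ty": 0,"tz": 0,"turn": 0}]'

```text
time_s: 12.43
eef_pos: [0.5609, -0.1471, 0.1873]
eef_rot: [-0.0, 0.999, -0.041, -0.0]
wrist_force: [0.1, 2.7, -1.6]
opening: 0.646
```

```bash
python3 st.py
```

```text
12.4333 pos [ 0.5609 -0.1471  0.1873] yawdeg -4.71 F [ 0.11  2.71 -1.63] M [0.223 0.22  0.639] open 54.95 q6 -0.379 tau6 0.601
```

Call:
move_arm --gripper 1 --increments '[{"tx": 0,"ty": 0,"tz": 0,"turn": 0},{"tx": 0,"ty": 0,"tz": 0,"turn": 0},{"tx": 0,"ty": 0,"tz": 0,"turn": 0},{"tx": 0,"ty": 0,"tz": 0,"turn": 0},{"tx": 0,"ty": 0,"tz": 0,"turn": 0},{"tx": 0,"ty": 0,"tz": 0,"turn": 0},{"tx": 0,"ty": 0,"tz": -0.01,"turn": 0},{"tx": 0,"ty": 0,"tz": -0.03,"turn": 0},{"tx": 0,"ty": 0,"tz": -0.06,"turn": 0},{"tx": 0,"ty": 0,"tz": -0.09,"turn": 0},{"tx": 0,"ty": 0,"tz": -0.12,"turn": 0},{"tx": 0,"ty": 0,"tz": -0.14,"turn": 0},{"tx": 0,"ty": 0,"tz": -0.14,"turn": 0},{"tx": 0,"ty": 0,"tz": -0.14,"turn": 0}]'

```text
time_s: 13.6
eef_pos: [0.5616, -0.1475, 0.3299]
eef_rot: [0.001, 0.999, -0.042, 0.002]
wrist_force: [-0.7, -0.2, -1.2]
opening: 1.001
```

```bash
python3 st.py
python3 - <<'E'
from h import *
from scipy.optimize import least_squares
p,d=viewer.camera("side");np.savez("pics/side9.npz",p=p,d=d)
q,_=viewer.camera("top")
cv2.imwrite("pics/side9.png",cv2.resize(p,(784,588))[:,:,::-1])
o=np.zeros((560,800,3),np.uint8)
o[:,:490]=cv2.resize(p[100:180,290:360],None,fx=7,fy=7);o[:310,490:800]=cv2.resize(q[157:219,380:442],None,fx=5,fy=5)
cv2.imwrite("pics/fin.png",o[:,:,::-1])
C=cloud("side",d)[130:170,305:345].reshape(-1,3);c=C[np.hypot(C[:,0]-.561,C[:,1]+.145)<.04]
w=c[(c[:,2]>.184)&(c[:,2]<.208)];f=least_squares(lambda x:np.hypot(w[:,0]-x[0],w[:,1]-x[1])-.028,[.56,-.143],loss="soft_l1",f_scale=.002).x
t=c[(c[:,2]>.209)&(np.hypot(c[:,0]-f[0],c[:,1]-f[1])<.02)];print("cap wall centre",f,"top z",np.percentile(t[:,2],[10,50,90,98]))
A=np.c_[t[:,:2]-f,np.ones(len(t))];print("crown plane",np.linalg.lstsq(A,t[:,2],rcond=None)[0])
E
```

```text
13.6 pos [ 0.5616 -0.1475  0.3299] yawdeg -4.76 F [-0.7  -0.19 -1.2 ] M [ 0.021  0.022 -0.044] open 85.06 q6 -0.378 tau6 0.0
cap wall centre [ 0.56245865 -0.14748326] top z [0.21508325 0.21689578 0.22092858 0.22206337]
crown plane [ 0.01337543 -0.05538607  0.21761234]
```

View pics/fin.png

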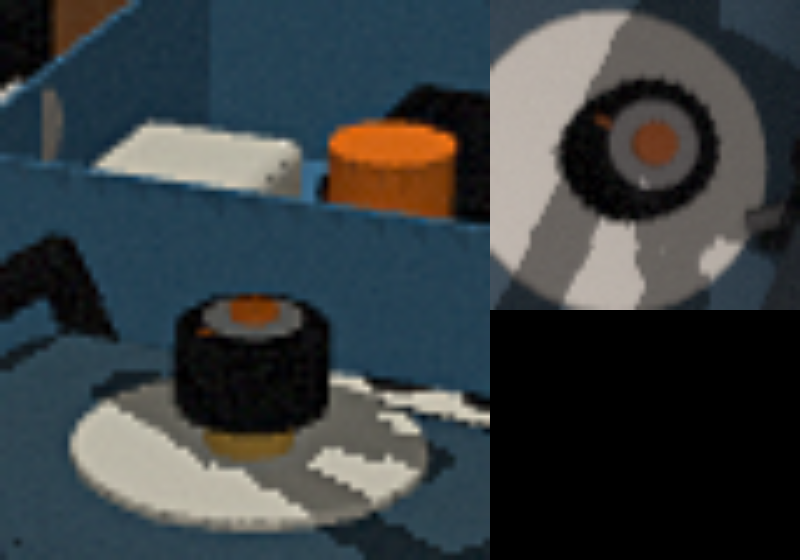

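View pics/side9.png

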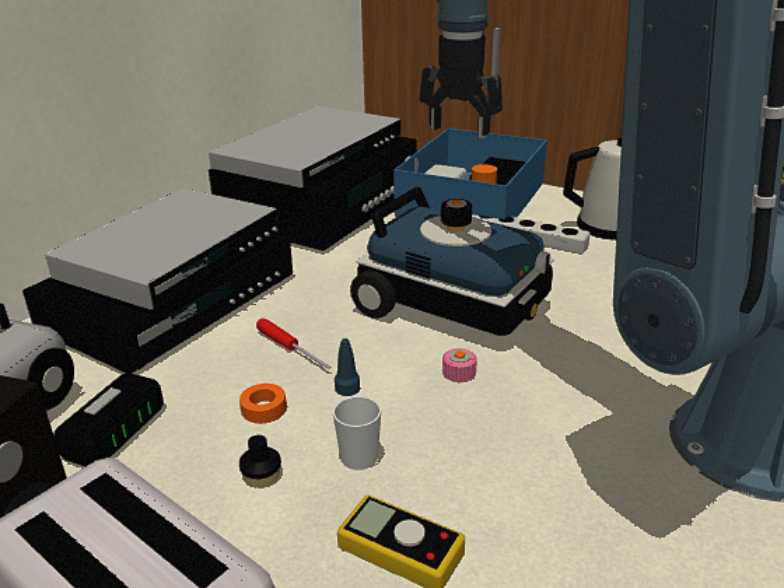

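The cap sits level and centred on the neck, at crop (252,365) in the side view and (655,145) in the top view. The mark stayed where I left it, the gripper is clear, and the other things are in place. I'm handing in.

```bash
python3 -c "
from bench import workorder
print(workorder.hand_in())"
```

```text
the job is handed in; nothing more can be done
None
```

I set the black boiler cap on the filler neck, screwed it clockwise until it was snug, let go and handed the job in at about 14 s of the 54 s allowed. No verdict is reported on hand-in.

- **Dropping in:** the cap rested on the threads about 10 mm below the rim, then dropped to about 15 mm after roughly 15° of turning. It ran freely for about 0.6 rad.
- **Tightness:** the torque then climbed to 0.57–0.64 N·m (joint 6 read 0.60). That is within the snug range but near its upper end. The seal force itself can't be measured, so I know it only through the torque.
- **Last pictures:** after release the cap looked level. Its centre was about 1 mm from the neck axis in the side-camera fit, and its mark had stayed where I left it. The gripper was clear with about zero force, and the bystanders visible in the side view stood where they had been.
- **Checks that disagreed:**
  - The two cameras and the arm's own readings differed by 2–5 mm on the neck and cap positions, which I corrected before lowering the cap.
  - The final plane fit on the cap's top showed about 0.055 rad of slope, close to the 0.06 rad limit. I think this is depth noise and the raised button, but I did not measure tilt any other way.
  - One move call was refused because its rows left out "turn". Nothing moved.

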